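Seat a test cassette in the reader cradle and close the clamp

TASK

Put the loose test cassette that lies alone on the right of the worktop flat, windows up, into the pocket of the reader cradle. With the clamp still open, press it down until you feel it bottom: the riser pad under it drags with about 11 N all the way and the floor can be set higher or lower, so trust the feel, and finish by leaning on it with about 20 N for half a second, never more than 30 N. Only then swing the hinged clamp over it and close it completely, leaving the dropper bottle, the bench timer and the pen where they are.

Things in the scene. Friction and masses are not known exactly. Their poses are not given: they have to be found in the camera images.
- cassette: the loose white rapid-test cassette, a flat plate 31 x 69 x 6.5 mm (x, y, z), lying on the worktop at the right, apart from the other cassettes. Origin: centre of its underside; z up through the side with the windows, y along its length. Either end may go first in the pocket. Grasp it across its 31 mm width.
- cradle: reader cradle fixed to the worktop: grey base plate 136 x 92 x 9 mm with a pocket 70 x 32.6 mm (length along cradle x) in aluminium guide walls whose tops are 27 mm above the worktop, flared in the top 4 mm. The long walls are open over the middle 46 mm, for fingers holding the cassette across its width. Origin: on the worktop under the pocket centre; x from the pocket to the clamp hinge, z up.
- cradle_seat (a point): datum at the pocket's centre, 15.5 mm above the worktop, axes as the cradle's. The firm pocket floor lies 0 to 5 mm below it (unmeasured, differs each time). A white riser pad (50 x 30 mm) stands 2.5 to 5.5 mm above the datum at first: it carries a cassette laid on it, sinks only under a push of about 11 N, and stays where it is left.
- clamp (a joint): clamp angle: 0 closed (level over the cassette), growing as it opens up and back to cradle +x; 1.57 upright, stop 2.25; starts at 1.8 to 2.1. Stiff hinge (0.14 N m), stays where left. Steel frame: two side bars 65 mm apart from hinge to a round handle bar (10 mm thick, 60 mm free between them), with a cross piece and a light rubber foot that slides 7 mm up to suit the cassette's height.
- clamp_bar (a point): centre of the clamp's round handle bar, which lies along the cradle's y, 150 mm from the hinge axis. With the clamp closed it is 75 mm from the pocket centre towards the cradle's -x, 30.5 mm above the worktop, with free worktop below it.
- clamp_hinge (a point): centre of the clamp's hinge axis (the cradle's y direction), 75 mm from the pocket centre towards the cradle's +x, 30.5 mm above the worktop.
- dropper: white dropper bottle, 22 mm across, 62 mm tall, standing; leave alone. Origin: centre of its underside.
- timer: bench timer, 62 x 62 x 46 mm with a knob on top; leave alone. Origin: centre of its underside.
- pen: blue marker pen 13 x 126 x 15 mm lying behind the cradle; leave alone. Origin: centre of its underside.
Mind the look-alikes: they are no part of the job. What is shaped like the cassette but purple is not meant.

How it is judged:
By the outcome, as a careful person would: the job done as asked, in the order asked, and still so for the second after the job is handed in, with the robot touching nothing.
It also fails if it takes over 72 s, if anything falls off the work surface, if the arm or the gripper's body presses on something with over 40 N, if the wrist force passes 120 N, or if a joint passes its speed limit or range.

ROBOT

A 6-joint arm with a two-finger parallel gripper is mounted at the origin on a cart in front of the work surface, level with it; the furniture and walls round the work are solid. World frame = base frame: x ahead of the robot, y to its left, z up, the work surface at z = 0. Lengths are in m, angles in rad, forces in N, time in s.
With the tool pointing down it reaches from about 0.325 to 0.9 m from the base axis. Payload 3.5 kg.
Tool frame: the origin (TCP) lies midway between the tips of the shut fingers; the grasp point (between the pads) lies 19 mm behind it (env.grasp_offset is the z of the grasp point in the tool frame, in m); z points along the fingers, y is the line along which they close (so a half turn about z gives the same grasp; the last joint's range is limited). The gripper opens to 85 mm and grips with 20 to 120 N. Pads are 22 mm wide; open, the fingers measure 114 mm over their backs; the gripper's body (76 mm by 85 mm) begins 54 mm behind the grasp point. The pads swing forward as they close: fully open they stand 13 mm farther back than shut.
Start: joints at [1.178, 0.276, -0.026, 1.268, 0, 1.467], TCP at [0.179, 0.599, 0.231] pointing down, gripper open.
Joint ranges: [-3.12, 3.12], [-0.85, 1.88], [-1.08, 1.24], [-1.95, 2.15], [-1.57, 1.53], [-3.14, 3.14]. Speed limits (rad/s): [2.57, 2.57, 3.14, 3.14, 3.14, 3.14].

INTERFACE

Orientations are given as [roll, pitch, yaw] about the fixed x, y, z axes, in that order (R = Rz(yaw) Ry(pitch) Rx(roll)).
In Python, from cell import env, eoat, solve_ik, read_camera, camera_info, order gives the robot as it stands. Calls block until the motion is done:
- env.move_ptp(position, orientation): joint-space move of the TCP to a pose.
- env.move_l(position, speed=0.15, rot=None, threshold=None): straight line of the TCP; rot=None keeps the orientation; speed is the mean speed in m/s. With threshold (N) it stops when the force on the tool has changed by that much, and returns True; else False.
- env.goto_joints(angles): joint-space move.
- eoat.gripper_to(opening, strength=None): finger opening in m; strength is the grip in N (None keeps the last); returns when the fingers have stopped.
- env.sleep(seconds).
- solve_ik(position, orientation): joint angles nearest the present ones, or None.
- read_camera(name): name is "scene" or "top"; returns (picture, depth): 480x640x3 uint8, red, green, blue; 480x640 float32, m along the optical axis (not along the pixel's ray), 0 where there is no reading.
- camera_info(name): a dict with "K" (3x3 intrinsics, pixels), "R" (3x3) and "t" (3): a world point X has camera coordinates R X + t. Camera axes: x right, y down, z forward; pixel columns grow to the right and rows downward; lengths in m; the calibration is good to about 2 mm. A picture is of the moment at which its call begins. camera_info takes no time and is no camera call.
A pose or a line that the arm cannot do raises env.MotionError and nothing moves.
- order.job_done(): hands the job in; it is judged then, once.
Readings, each from a call of its own:
- env.current_time_s(): time.
- env.current_joints(): joint angles.
- env.current_joint_vel(): joint speeds.
- env.current_tau(): joint torques, N m.
- env.current_tcp_pos(): TCP position.
- env.current_tcp_rot(): TCP orientation.
- env.current_force(): force on the tool from outside, world axes, zero at the start.
- env.current_ft_torque(): the same for the moment, N m.
- env.current_opening(): finger opening in m.
- env.current_grip_force(): force on a finger pad.
Only numpy, scipy, OpenCV 4.12 (cv2) and the standard library are available. Lean on these libraries where they do the work, as an engineer would, in place of code of your own. Each camera call takes 0.05 s, during which the arm holds its last target. There are 200 camera calls.

## Working session

There is one attempt and no reset: what is moved stays moved. The work goes in short steps, each a Python script; the robot and the scene stay as the last script left them, time stands still between calls to the robot, and variables do not carry over. Pictures are saved under pics/ and viewed, at most 10 in all, crops included, and the job is handed in when it is done.

```bash
mkdir -p pics; ls; python3 - <<'E'
from cell import *
import cv2,numpy as np
for n in("top","scene"):
    p,d=read_camera(n); cv2.imwrite(f"pics/{n}0.png",p[:,:,::-1]); np.savez(f"{n}0.npz",p=p,d=d)
    c=camera_info(n); print(n,c["K"].tolist(),np.round(-c["R"].T@c["t"],3),np.round(c["R"],3).tolist())
E
```

```text
pics
top [[478.1547013469542, 0.0, 321.18438681828036], [0.0, 478.1547013469542, 242.1134677913801], [0.0, 0.0, 1.0]] [ 0.431 -0.037  0.981] [[-0.012, -1.0, -0.004], [-0.992, 0.012, -0.122], [0.122, 0.003, -0.993]]
scene [[513.5688072577589, 0.0, 312.2012058799234], [0.0, 513.5688072577589, 243.77766905997706], [0.0, 0.0, 1.0]] [-0.187 -0.568  0.644] [[0.541, -0.841, -0.023], [-0.475, -0.283, -0.833], [0.694, 0.462, -0.552]]
```

View pics/top0.png

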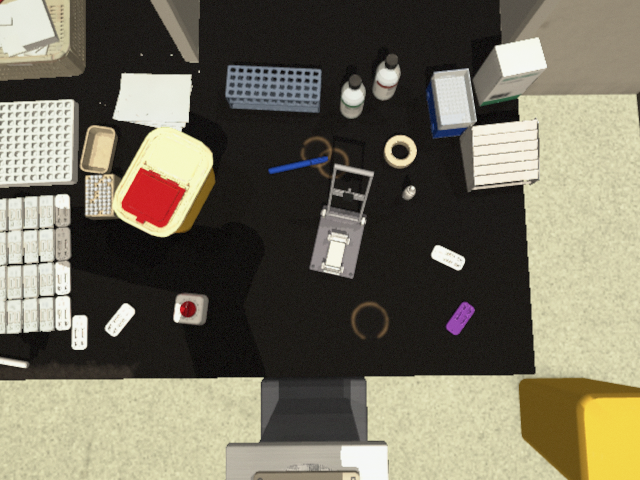

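View pics/scene0.png

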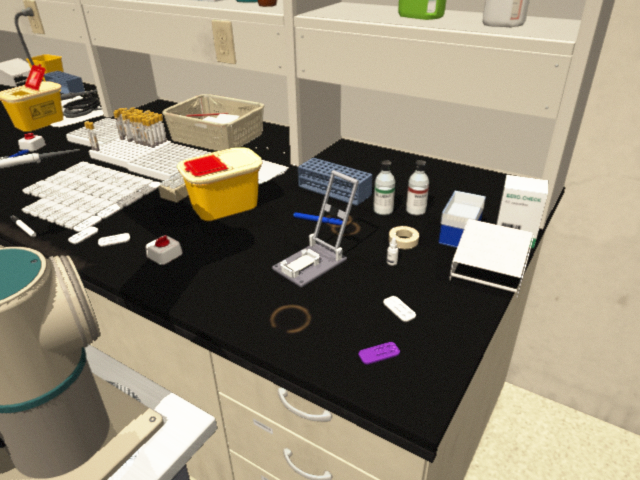

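Top view: the white plate at (448,258) lies alone on the right. The other candidates are white plates at (80,332) and (120,320), on the left by the stack, and a purple one at (460,318). The right white one fits. The cradle is at about (338,245), with its clamp leaning back towards (352,170). The dropper is at (409,192), the pen at (298,165) and the timer at (190,309). I'll confirm in an enlarged crop.

```bash
cat > h.py <<'E'
import cv2,numpy as np
from cell import *
def ray(n,uv,z):
    c=camera_info(n); uv=np.atleast_2d(uv).astype(float)
    r=np.c_[uv,np.ones(len(uv))]@np.linalg.inv(c["K"]).T@c["R"]
    o=-c["R"].T@c["t"]; return o+r*((z-o[2])/r[:,2])[:,None]
def cloud(n,d):
    c=camera_info(n); v,u=np.mgrid[:480,:640]
    X=np.stack([u,v,np.ones_like(u)],-1)@np.linalg.inv(c["K"]).T*d[...,None]
    return (X-c["t"])@c["R"]
def rect(pts):
    (c,s,a)=cv2.minAreaRect((pts[:,:2]*1000).astype(np.float32)); b=cv2.boxPoints((c,s,a))
    e=[b[1]-b[0],b[2]-b[1]]; l=max(e,key=np.linalg.norm)
    return np.round(np.array(c)/1000,4),np.round(s,1),round(float(np.arctan2(l[1],l[0])%np.pi),4)
E
python3 - <<'E'
from h import *
T=np.load("top0.npz");S=np.load("scene0.npz")
def cass(n,p,box):
    x0,y0,x1,y1=box; m=np.zeros((480,640),np.uint8); m[y0:y1,x0:x1]=(p[y0:y1,x0:x1].min(-1)>95)*255
    cs=max(cv2.findContours(m,0,1)[0],key=cv2.contourArea)
    print(n,rect(ray(n,cs[:,0],.0065 if n=="top" else .005)))
cass("top",T["p"],(420,235,480,280)); cass("scene",S["p"],(370,285,430,330))
# cradle base via depth
for n,D in(("top",T),("scene",S)):
    X=cloud(n,D["d"]); 
    reg=(X[...,0]>.30)&(X[...,0]<.66)&(X[...,1]>-.16)&(X[...,1]<.04)
    b=reg&(X[...,2]>.004)&(X[...,2]<.04); 
    m=b.astype(np.uint8)*255; k,l,st,c=cv2.connectedComponentsWithStats(m)
    print(n,st[1:][st[1:,4]>60].tolist(), "z near table",np.round(np.median(X[...,2][(X[...,0]>.3)&(X[...,0]<.36)&(abs(X[...,1])<.1)]),4))
    i=1+np.argmax(st[1:,4]); print(rect(X[l==i]),np.percentile(X[l==i][:,2],[5,50,95]).round(4))
    hi=reg&(X[...,2]>.05); P=X[hi]
    if len(P): print("hi",len(P),P.min(0).round(3),P.max(0).round(3))
a=cv2.resize(T["p"][150:285,295:375],None,fx=4.4,fy=4.4,interpolation=2);b=cv2.resize(T["p"][235:280,420:480],None,fx=7,fy=7,interpolation=2)
h=max(a.shape[0],b.shape[0]);I=np.zeros((h,a.shape[1]+b.shape[1],3),np.uint8);I[:a.shape[0],:a.shape[1]]=a;I[:b.shape[0],a.shape[1]:]=b
cv2.imwrite("pics/crop1.png",I[:,:,::-1]);print(I.shape)
E
```

```text
top (array([ 0.5168, -0.2922]), array([69.8, 32.1]), 1.1055)
scene (array([ 0.516 , -0.2926]), array([73.5, 35.6]), 1.096)
top [[310, 206, 57, 73, 2900]] z near table 0.0001
(array([ 0.5501, -0.0678]), array([ 93.2, 139.6]), 2.9079) [0.0062 0.0099 0.031 ]
hi 1841 [ 0.431 -0.126  0.051] [ 0.66  -0.037  0.981]
scene [[272, 233, 75, 54, 1859]] z near table -0.2147
(array([ 0.5513, -0.0694]), array([ 95.9, 138.2]), 2.9141) [0.0067 0.0105 0.0326]
hi 697 [ 0.595 -0.127  0.05 ] [ 0.66  -0.047  0.175]
(594, 772, 3)
```

View pics/crop1.png

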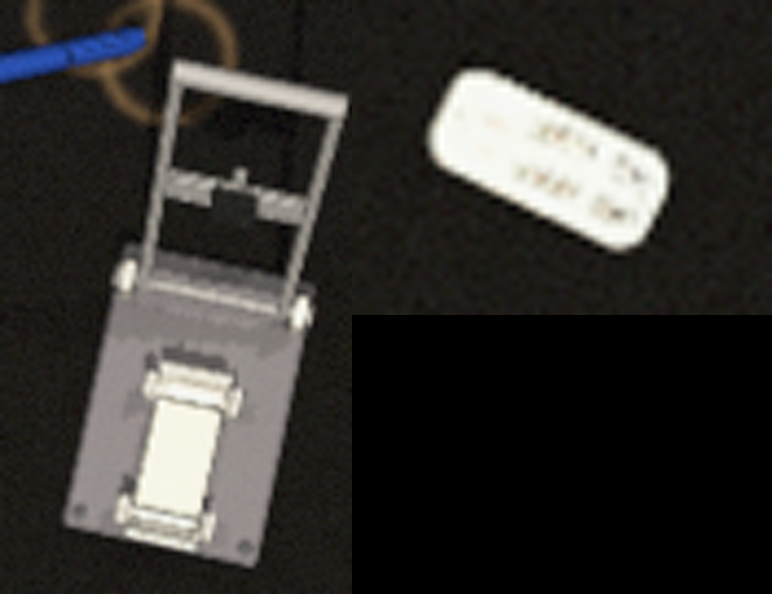

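The crop confirms it: white, windows up, alone. The cradle is seen with its pad at crop (178,455) and its bar at (260,90). Next I locate the pocket and the bar in the cradle frame.

```bash
python3 - <<'E'
from h import *
yaw=-0.2305; c0=np.array([.5507,-.0686]); ex=np.array([np.cos(yaw),np.sin(yaw)]); ey=np.array([-ex[1],ex[0]])
loc=lambda P:np.stack([(P[...,:2]-c0)@ex,(P[...,:2]-c0)@ey],-1)
for n in("top","scene"):
    D=np.load(n+"0.npz"); X=cloud(n,D["d"]); L=loc(X); z=X[...,2]; p=D["p"].astype(int)
    near=(abs(L[...,0])<.08)&(abs(L[...,1])<.05)
    w=near&(z>.0235)&(z<.031)&(L[...,0]<.045)
    q=L[w]; print(n,"walls",len(q),np.percentile(q,[1,50,99],axis=0).round(4).tolist(),np.median(z[w]).round(4))
    # base edges by depth
    b=near&(z>.006)&(z<.013); q=L[b]; print(" base",np.percentile(q,[.5,99.5],axis=0).round(4).tolist())
    # pad: bright, z .015-.023
    pad=near&(p.min(-1)>190)&(abs(L[...,0]+.02)<.045)
    m=(pad*255).astype(np.uint8); k,l,st,_=cv2.connectedComponentsWithStats(m); i=1+np.argmax(st[1:,4]); print(" pad",st[i].tolist(),np.median(z[l==i]).round(4))
    m2=(pad&(z>.0145)&(z<.0225)).astype(np.uint8)*255
    m2=cv2.morphologyEx(m2,cv2.MORPH_OPEN,np.ones((3,3),np.uint8))
    cs=max(cv2.findContours(m2,0,1)[0],key=cv2.contourArea)[:,0]
    zz=np.median(z[m2>0]); P=ray(n,cs,zz); r=rect(P); print(" padrect",r,zz.round(4),"local",loc(r[0]).round(4))
    hi=(z>.08)&(z<.22)&(L[...,0]>.0)&(L[...,0]<.19)&(abs(L[...,1])<.06); H=X[hi]; t=H[H[:,2]>H[:,2].max()-.012]
    print(" bar",len(t),np.c_[loc(t),t[:,2]].mean(0).round(4),np.c_[loc(t),t[:,2]].min(0).round(4),np.c_[loc(t),t[:,2]].max(0).round(4))
p=np.load("scene0.npz")["p"]; cv2.imwrite("pics/crop2.png",cv2.resize(p[165:290,265:365,::-1],None,fx=4.8,fy=4.8,interpolation=2))
E
```

```text
top walls 144 [[-0.0665, -0.039], [-0.0018, -0.0007], [0.0428, 0.0338]] 0.0268
 base [[-0.0665, -0.0452], [0.0679, 0.0454]]
 pad [322, 241, 23, 29, 381] 0.0182
 padrect (array([ 0.5255, -0.0623]), array([28.9, 48.7]), 2.9106) 0.0182 local [-0.026   0.0004]
 bar 234 [0.1075 0.0004 0.1716] [ 0.1011 -0.0342  0.1644] [0.1132 0.0352 0.1757]
scene walls 127 [[-0.0669, -0.0423], [0.0019, 0.0009], [0.0444, 0.04]] 0.0268
 base [[-0.0672, -0.0469], [0.0674, 0.0453]]
 pad [280, 249, 39, 23, 365] 0.0193
 padrect (array([ 0.5262, -0.0629]), array([30.2, 54.4]), 2.9185) 0.0189 local [-0.0252 -0.    ]
 bar 142 [ 0.106  -0.0022  0.1704] [ 0.1002 -0.0347  0.1637] [0.1132 0.0377 0.1754]
```

View pics/crop2.png

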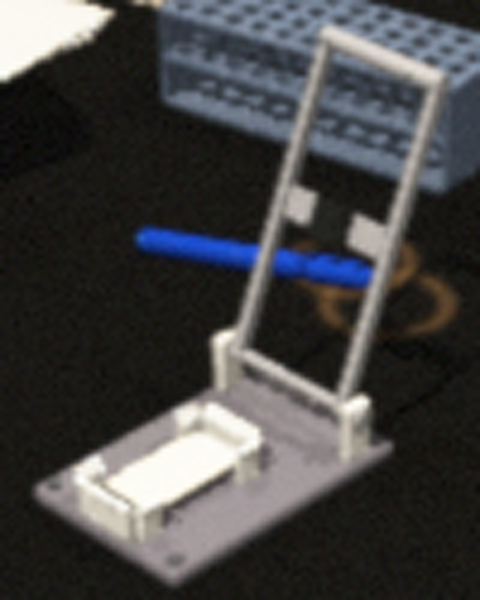

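The pocket centre is about (0.526, -0.0626) with yaw -0.2305, and both views agree. The bar stands at about 1.96 rad. Now the grasp, finding the finger-tip height by touch.

```bash
python3 - <<'E'
from h import *
np.set_printoptions(suppress=True,precision=4)
print(env.current_tcp_rot(), env.current_opening(), env.grasp_offset)
C=np.array([.5165,-.2923]); O=[np.pi,0,1.104]
for y in(1.104,1.104-np.pi): print(y,solve_ik([*C,.1],[np.pi,0,y]))
for y in(-.2305,np.pi-.2305,-.2305+np.pi/2,-.2305-np.pi/2): print(y,solve_ik([.526,-.0626,.1],[np.pi,0,y]),solve_ik([.66,-.0937,.155],[np.pi,0,y]))
E
```

```text
[-3.1396 -0.0002  2.8518] 0.08546085368709373 -0.0187
1.104 [-0.6239  0.3196 -0.261   0.9903  0.      1.4137]
-2.037592653589793 [-0.6239  0.3196 -0.261   0.9903  0.     -1.7279]
-0.2305 [-0.2405  0.2162 -0.4006  0.954   0.      3.1316] [-0.2379  0.394  -0.0278  1.149   0.      3.1342]
2.911092653589793 [-0.2405  0.2162 -0.4006  0.954   0.     -0.01  ] [-0.2379  0.394  -0.0278  1.149   0.     -0.0074]
1.3402963267948966 [-0.2405  0.2162 -0.4006  0.954   0.      1.5608] [-0.2379  0.394  -0.0278  1.149   0.      1.5634]
-1.8012963267948965 [-0.2405  0.2162 -0.4006  0.954   0.     -1.5808] [-0.2379  0.394  -0.0278  1.149   0.     -1.5782]
```

```bash
python3 - <<'E'
from h import *
np.set_printoptions(suppress=True,precision=4)
C=[.5165,-.2923]
eoat.gripper_to(.050,40)
env.move_ptp([*C,.10],[np.pi,0,1.104])
env.move_l([*C,.02],.15)
f0=env.current_force(); 
hit=env.move_l([*C,-.012],.02,threshold=3)
p=np.array(env.current_tcp_pos()); print("touch",hit,p,env.current_force()-f0)
env.move_l([*C,p[2]+.003],.03)
eoat.gripper_to(.0,40); print("open",env.current_opening(),env.current_grip_force(),env.current_tcp_pos(),env.current_force()-f0,env.current_time_s())
env.move_l([*C,.09],.15); print(env.current_opening(),env.current_grip_force())
P,d=read_camera("top"); cv2.imwrite("pics/top1.png",P[200:300,400:500,::-1].repeat(4,0).repeat(4,1))
P2,d=read_camera("scene"); cv2.imwrite("pics/grasp.png",np.hstack([cv2.resize(P2[190:330,330:450,::-1],(400,466)),cv2.resize(P[180:300,390:500,::-1],(400,466))]))
E
```

```text
touch True [ 0.5163 -0.2922 -0.003 ] [-1.2102  0.5936  4.1659]
open 0.028110801726922912 39.50349748134613 [ 0.5165 -0.2923 -0.    ] [ 0.7337 -0.1078  0.2555] 6.2667
0.028228378268830873 39.42613363265991
```

View pics/grasp.png

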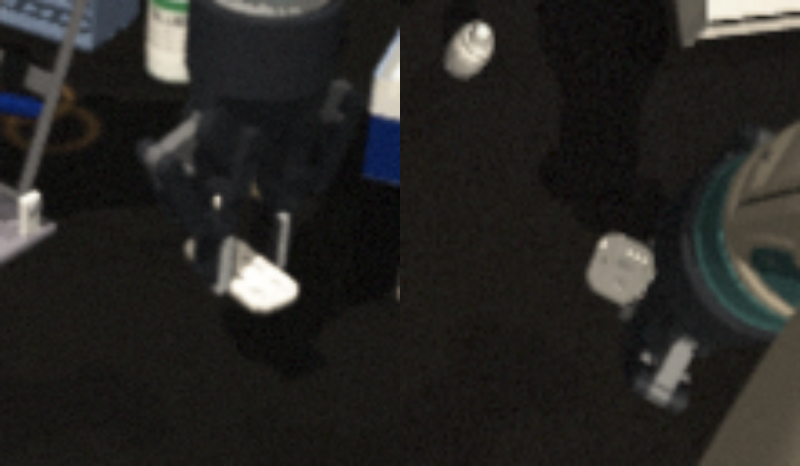

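The cassette is held level between the fingers: left half (255,285), and top view (620,268) in the right half. Next, bring it over the pocket and lower it by feel.

```bash
python3 - <<'E'
from h import *
np.set_printoptions(suppress=True,precision=4)
O=[np.pi,0,np.pi-.2305]; C=[.526,-.0626]
env.move_l([.50,-.2,.11],.2); env.move_ptp([*C,.09],O)
env.move_l([*C,.034],.1); env.sleep(.3); f0=env.current_force()
print(env.current_tcp_pos(),env.current_tcp_rot())
hit=env.move_l([*C,.014],.012,threshold=5)
print(hit,env.current_tcp_pos(),env.current_force()-f0,env.current_ft_torque(),env.current_opening(),env.current_time_s())
P2,d=read_camera("scene"); P,d=read_camera("top")
cv2.imwrite("pics/place.png",np.hstack([cv2.resize(P2[200:290,255:365,::-1],(400,330)),cv2.resize(P[180:290,290:390,::-1],(300,330))]))
E
```

```text
[ 0.5266 -0.0627  0.0346] [-3.1416  0.0013  2.9111]
True [ 0.526  -0.0626  0.0183] [0.1098 0.2422 4.5547] [-0.0461 -0.0032 -0.0364] 0.02796886020090881 11.3417
```

View pics/place.png

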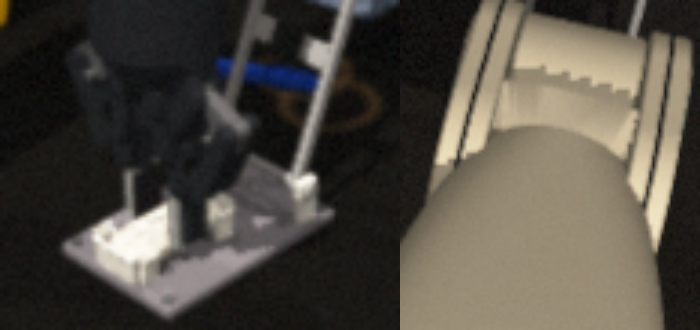

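It contacted at z = 18.3 mm, the height of the pad, with no side force, so the cassette is inside the walls, at (140,235) in the picture. Next I release it, shut the fingers and press on the centre by feel.

```bash
python3 - <<'E'
from h import *
np.set_printoptions(suppress=True,precision=4)
C=[.526,-.0626]
eoat.gripper_to(.050); env.move_l([*C,.06],.1)
P,d=read_camera("scene"); cv2.imwrite("pics/laid.png",cv2.resize(P[200:290,255:365,::-1],(660,540),interpolation=2))
eoat.gripper_to(0,40); print("shut",env.current_opening()); env.move_l([*C,.034],.1); env.sleep(.3); f0=env.current_force()
fz=lambda:(env.current_force()-f0)[2]
hit=env.move_l([*C,.018],.01,threshold=3); z=env.current_tcp_pos()[2]; print(hit,z,fz())
log=[]
for i in range(60):
    z-=.0002; env.move_l([*C,z],.01); env.sleep(.05); f=fz(); log.append((round(z*1e3,2),round(env.current_tcp_pos()[2]*1e3,2),round(f,1)))
    if f>15.5: break
print(log,env.current_time_s())
E
```

```text
shut 2.5940009313342577e-05
True 0.024587634862291992 2.245211640432731
[(np.float64(24.39), np.float64(24.6), np.float64(4.1)), (np.float64(24.19), np.float64(24.56), np.float64(5.0)), (np.float64(23.99), np.float64(24.59), np.float64(5.7)), (np.float64(23.79), np.float64(24.55), np.float64(7.5)), (np.float64(23.59), np.float64(24.45), np.float64(8.7)), (np.float64(23.39), np.float64(24.31), np.float64(9.1)), (np.float64(23.19), np.float64(24.13), np.float64(10.3)), (np.float64(22.99), np.float64(23.93), np.float64(9.0)), (np.float64(22.79), np.float64(23.77), np.float64(9.7)), (np.float64(22.59), np.float64(23.54), np.float64(9.8)), (np.float64(22.39), np.float64(23.34), np.float64(8.9)), (np.float64(22.19), np.float64(23.14), np.float64(9.0)), (np.float64(21.99), np.float64(22.94), np.float64(9.6)), (np.float64(21.79), np.float64(22.75), np.float64(10.5)), (np.float64(21.59), np.float64(22.54), np.float64(7.8)), (np.float64(21.39), np.float64(22.36), np.float64(9.4)), (np.float64(21.19), np.float64(22.16), np.float64(9.2)), (np.float64(20.99), np.float64(21.96), np.float64(9.7)), (np.float64(20.79), np.float64(21.74), np.float64(10.6)), (np.float64(20.59), np.float64(21.54), np.float64(9.5)), (np.float64(20.39), np.float64(21.34), np.float64(8.6)), (np.float64(20.19), np.float64(21.2), np.float64(10.0)), (np.float64(19.99), np.float64(21.17), np.float64(11.4)), (np.float64(19.79), np.float64(21.16), np.float64(12.8)), (np.float64(19.59), np.float64(21.18), np.float64(13.9)), (np.float64(19.39), np.float64(21.16), np.float64(15.5))] 22.4167
```

View pics/laid.png

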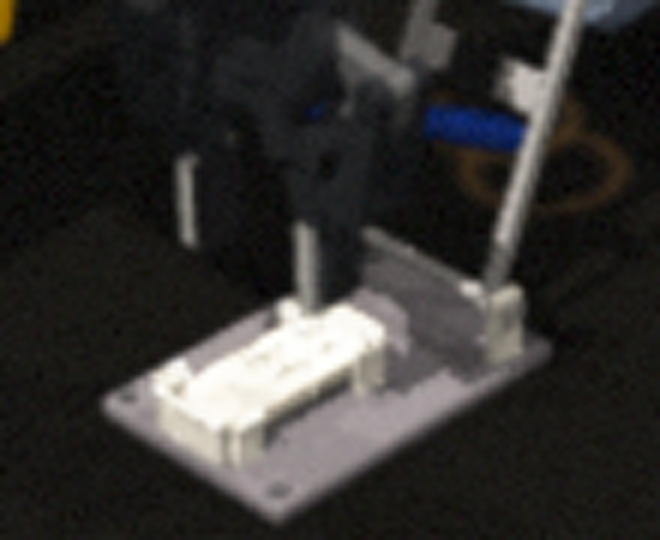

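The riser pad dragged at about 10 N until z = 21.2 mm, then it went firm, so it has bottomed. Next I lean at about 20 N, then back off and go to the clamp bar.

```bash
python3 - <<'E'
from h import *
np.set_printoptions(suppress=True,precision=4)
C=[.526,-.0626]; fz=lambda:env.current_force()[2]
z=.0194
for i in range(15):
    if fz()>19.6: break
    z-=.00015; env.move_l([*C,z],.01); env.sleep(.04)
fs=[]; 
for i in range(16): env.sleep(.05); fs.append(round(float(fz()),1))
print("lean",fs,env.current_tcp_pos()[2]); 
env.move_l([*C,.05],.05); env.sleep(.2); print("free",env.current_force(),env.current_time_s())
env.move_l([*C,.25],.25); eoat.gripper_to(.045,30)
yaw=-.2305; ex=np.array([np.cos(yaw),np.sin(yaw)]); B=np.array(C)+.1325*ex
env.move_ptp([*B,.24],[np.pi,0,yaw+np.pi/2])
P,d=read_camera("scene"); cv2.imwrite("pics/bar.png",cv2.resize(P[100:290,255:425,::-1],(510,570),interpolation=2)); print(env.current_time_s())
E
```

```text
lean [19.6, 19.5, 21.6, 21.6, 20.3, 20.8, 20.5, 19.9, 20.8, 20.9, 21.4, 20.1, 20.4, 20.3, 20.6, 20.2] 0.021123642757359142
free [-0.5619  0.3898  0.0639] 25.3583
28.2583
```

View pics/bar.png

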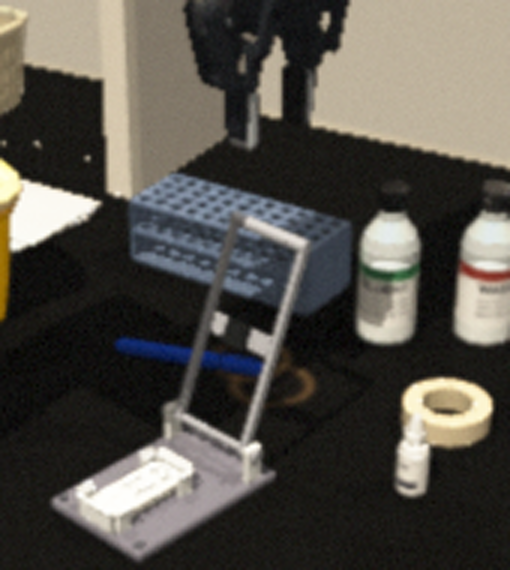

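The lean held at 20-21 N, and the cassette sits low in the pocket, at (140,485). The fingers straddle above the bar (270,232). Next, grip the bar and follow the arc.

```bash
python3 - <<'E'
from h import *
np.set_printoptions(suppress=True,precision=4)
C=np.array([.526,-.0626]); yaw=-.2305; ex=np.array([np.cos(yaw),np.sin(yaw)])
off=.012
def tcp(ph,L=.15): return [*(C+(.075-L*np.cos(ph))*ex), .0305+L*np.sin(ph)-off]
p0=1.96
f0=env.current_force(); hit=env.move_l(tcp(p0),.08,threshold=4); print("down",hit,env.current_tcp_pos(),env.current_force()-f0)
assert not hit
eoat.gripper_to(0,30); print("grip",env.current_opening(),env.current_grip_force(),env.current_force()-f0)
for ph in np.linspace(p0,.0,23)[1:]:
    env.move_l(tcp(ph),.09); f=env.current_force()-f0; print(round(ph,2),f)
    if np.linalg.norm(f)>14: print("STOP"); break
print(env.current_opening(),env.current_tcp_pos(),env.current_time_s())
E
```

```text
down False [ 0.6551 -0.0929  0.1581] [ 0.9694 -1.5592  0.1966]
grip 0.008799597137451542 29.46367710828781 [ 1.6117 -0.9469  2.0464]
1.87 [ 1.6297 -1.3061  3.0334]
1.78 [ 2.7225 -0.871   6.2396]
1.69 [ 1.3995 -1.1802  6.1247]
1.6 [ 0.0656 -1.9666  7.079 ]
1.51 [-0.4733 -1.3215  7.1949]
1.43 [-1.0046 -1.6546  6.1875]
1.34 [-1.5184 -1.9407  5.8705]
1.25 [-1.7536 -2.8428  3.7938]
1.16 [-1.6007 -3.3741  2.4623]
1.07 [-0.6783 -4.035  -0.4745]
0.98 [-0.9126 -4.1266 -1.8165]
0.89 [-0.3376 -4.1924 -0.6601]
0.8 [ 0.5327 -4.518  -0.3712]
0.71 [ 0.2254 -5.739   0.5155]
0.62 [ 0.4332 -5.0423 -1.9485]
0.53 [-0.0943 -4.7223 -1.0913]
0.45 [-0.2228 -2.9574 -0.5127]
0.36 [-0.2775 -3.0542 -0.2091]
0.27 [ 0.6582 -2.2707 -0.7886]
0.18 [-0.4876 -1.6699  0.4018]
0.09 [ 0.0075 -2.1196 -0.6842]
0.0 [-0.706  -1.4892 -1.2484]
0.008278154513505871 [ 0.4527 -0.0453  0.0184] 36.45
```

```bash
python3 - <<'E'
from h import *
np.set_printoptions(suppress=True,precision=4)
C=np.array([.526,-.0626]); ex=np.array([np.cos(-.2305),np.sin(-.2305)]); B=C-.075*ex
eoat.gripper_to(.024); env.move_l([*B,.07],.08); eoat.gripper_to(0,30)
env.move_l([*B,.045],.1); env.sleep(.2); f0=env.current_force()
hit=env.move_l([*B,.025],.015,threshold=12); env.sleep(.2); print(hit,env.current_tcp_pos(),env.current_force()-f0)
env.move_l([*B,.12],.12); env.move_ptp([.42,.15,.25],[np.pi,0,1.34]); 
for n in("scene","top"):
    P,d=read_camera(n); X=cloud(n,d); np.savez(n+"1.npz",p=P,d=d)
    L=(X[...,:2]-C)@ex; q=(X[...,:2]-C)@np.array([-ex[1],ex[0]])
    for a,b in((-.08,-.07),(-.065,-.05),(.04,.06)):
        m=(L>a)&(L<b)&(abs(q)<.037)&(X[...,2]>.024)&(X[...,2]<.06); print(n,a,m.sum(),np.percentile(X[...,2][m],[50,95]).round(4) if m.any() else "")
    if n=="scene": A=cv2.resize(P[200:290,255:365,::-1],(440,360),interpolation=2)
    else: A2=cv2.resize(P[180:290,300:390,::-1],(295,360),interpolation=2)
cv2.imwrite("pics/final.png",np.hstack([A,A2])); print(env.current_time_s(),env.current_force())
E
```

```text
True [ 0.453  -0.0455  0.0352] [-2.0607 -0.3694  7.5078]
scene -0.08 127 [0.0344 0.0367]
scene -0.065 52 [0.0327 0.036 ]
scene 0.04 66 [0.033 0.036]
top -0.08 173 [0.0345 0.0376]
top -0.065 43 [0.0344 0.0367]
top 0.04 52 [0.0337 0.0367]
41.3917 [-0.0603 -0.6242 -0.6839]
```

View pics/final.png

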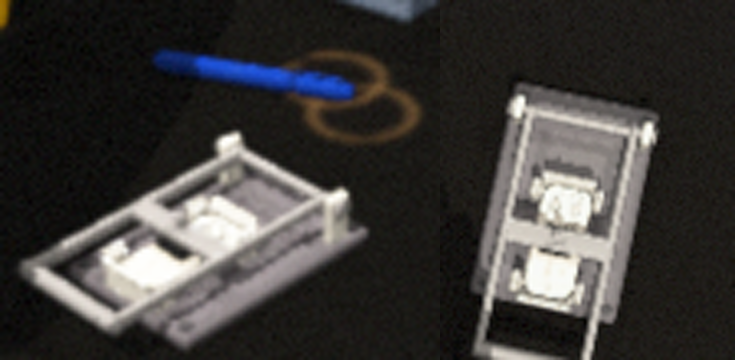

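The clamp lies level over the seated cassette, with the bar top at 35.2 mm, which is the closed height, and firm under the push. The pen has not moved, and the robot is clear.

```bash
python3 -c "
from cell import *
print(order.job_done())"
```

```text
the job is handed in; nothing more can be done
None
```

The cassette is in the pocket with its windows up. I pressed it to the firm floor and leaned on it at 20–21 N for 0.8 s, then closed the clamp fully over it, and the job was handed in at about 41 s.

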